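# Plug the blade comb into its floating socket and bolt it

## Robot

A 6-joint arm with a two-finger parallel gripper is mounted at the origin on a cart in front of the work surface, level with it; the furniture and walls round the work are solid. World frame = base frame: x ahead of the robot, y to its left, z up, the work surface at z = 0. Lengths are in mm, angles in degrees, forces in N, time in s.
With the tool pointing down it reaches from about 300 to 825 mm from the base axis. Payload 5.4 kg.
Tool frame: the origin (TCP) lies midway between the tips of the shut fingers; the grasp point (between the pads) lies 19 mm behind it (ctrl.grip_depth is the z of the grasp point in the tool frame, in mm); z points along the fingers, y is the line along which they close (so a half turn about z gives the same grasp; the last joint's range is limited). The gripper opens to 92 mm and grips with 3 to 60 N. Pads are 20 mm wide; open, the fingers measure 128 mm over their backs; the gripper's body (75 mm by 189 mm) begins 69 mm behind the grasp point.
Start: joints at [-88.757, 9.076, 91.501, -0, 79.423, -12.038], TCP at [132.072, -559.61, 184.201] pointing down, gripper open.
Joint ranges: [-166.64, 166.64], [-54.1, 131.32], [10.49, 154.53], [-73.88, 253.88], [9.74, 151.15], [-171.62, 171.62]. Speed limits (degrees/s): [147.25, 147.25, 180, 180, 180, 180].

## Interface

Orientations are given as [roll, pitch, yaw] about the fixed x, y, z axes, in that order (R = Rz(yaw) Ry(pitch) Rx(roll)).
In Python, from bench import ctrl gives the robot as it stands.
- The arm moves only by the tool carry_out, never from a script. Its argument "moves" is one flat list of numbers, 4 for each row, row after row: the shift along the world's x, y, z in cm, then the turn about the world's z in rad. A call has 1 to 8 rows; each row shifts and turns the commanded pose from where the row before left it; what a row does not reach is not made up. A row lasts 1/8 s, in which the tool goes at most 62.5 mm and 10.7 degrees, less where a joint would pass 70% of its speed; a pose out of reach is approached as far as the arm can. A call is refused whole if a number of a shift passes 6.25 or a number of a turn 0.188, either way. A call with a gripper value outside its range is refused whole. "gripper" is the closure, from -1 (fully open) to 1 (shut), set as the call begins (left out, the last holds). The fingers move at their own pace and stop on an object; "grip_force" is the grip in N (left out, the last holds). Time passes only in rows, so rows that do not move let the fingers close. It gives the time, the measured TCP pose, the force, the opening and the grip force at its end, in the units of the state.
- ctrl.sense(): the state, without advancing time (a new reading comes with each control period).
- ctrl.capture(name): name is "scene" or "top"; returns a dict with "image" (400x640x3 uint8, red, green, blue), "range_z" (400x640 float32, mm along the optical axis (not along the pixel's ray), 0 where there is no reading), "K" (3x3 intrinsics, pixels), "view" (4x4, takes a point from world to camera coordinates). Camera axes: x right, y down, z forward; pixel columns grow to the right and rows downward; lengths in mm; the calibration is good to about 2 mm. A picture is of the moment at which its call begins.
- ctrl.hand_in(): hands the job in; it is judged then, once.
The state is a dict: "t": time; "joints": joint angles; "qd": joint speeds; "joint_torque": joint torques, N m; "eef_pos": TCP position; "orientation": TCP orientation; "wrist_force": force on the tool from outside, world axes, zero at the start; "wrist_torque": the same for the moment, N m; "grip_width": finger opening in mm; "grasp_force": force on a finger pad.
Only numpy, scipy, OpenCV 4.12 (cv2) and the standard library are available. Lean on these libraries where they do the work, as an engineer would, in place of code of your own. Each camera call takes 0.05 s, during which the arm holds its last target. There are 200 camera calls.

## Task

Plug the blue five-bladed comb connector into the slotted yellow strip of the aluminium test socket, every blade in its own slot, and press it fully home; feel for the slots and do not force it. Then slide the red-knobbed bolt all the way across so that it locks over the end of the comb, and let go. Leave the press die and the two pots where they are.

Things in the scene. Friction and masses are not known exactly. Their poses are not given: they have to be found in the camera images.
- comb: Loose plug, 80-160 g, same either way round, origin mid-row at the blade tips, z up; it starts standing on the tips. 5 brass blades along its y, 20 mm apart, each 20 (x) x 3.5 (y) x 16 mm long, the last 3.5 mm tapered to 2.5 mm. Above: blue body 26 x 108 mm, z 16 to 30 mm; on it a grip tab 14 (x) x 40 (y) mm, z 30 to 58 mm.
- comb_tab (a point): middle of the comb's grip tab, 44 mm above the blade tips; axes as the comb's
- socket: Aluminium socket fixed to the surface, 56 mm in x, y -77 to +116 mm, origin at its underside below mid-pocket, z up. Pocket x +-20, y -71 to +72 mm, walls 28 mm high, holding the yellow strip. Comb fully home = its body resting on the strip, its origin at z = 16 mm here, its y along this y. Over 25 N between comb and socket damages the blades.
- strip_nominal (a point): Fixed point at mid-pocket, 32 mm above the socket's underside. Yellow strip 36 x 124 mm, top at this height, 5 slots along y, 20 mm apart, each 23 (x) x 5.5 (y) mm, 18 deep. Centred in x, but clamped up to 9 mm off this point along y, either way: unmeasured, to be found by feel or sight. Will not shift under 25 N. Sprung: holds to 4 N, then sinks 1.5 N per mm to a hard stop at 4 mm.
- bolt (a joint): Flat steel bolt on the socket's +y end, 16 mm wide, z 48 to 54 mm in the socket's frame, slides along the socket's -y. 0 = open (tip at y = 72 mm), 0.033 = fully closed (tip at y = 39 mm, over the end of the comb's body). About 2 N friction, stays where left. Passes only when the comb is fully home.
- bolt_knob (a point): On the axis of the bolt's upright red knob (12 mm diameter, z 54 to 80 mm in the socket's frame) at z = 70 mm; moves with the bolt: y = 100 mm in the socket's frame open, 67 mm closed. Axes as the socket's.
- die: bystander: round white press die, 29 mm across, 14 mm high, origin at its underside
- green_pot: bystander: green parts pot, 61 mm across, 22 mm high, origin at its underside
- clear_pot: bystander: small clear lidded pot, 46 mm across, 16 mm high, origin at its underside

How it is judged:
By the outcome, as a careful person would: the job done as asked, in the order asked, and still so for the second after the job is handed in, with the robot touching nothing.
It also fails if it takes over 54 s, if anything falls off the work surface, if the arm or the gripper's body presses on something with over 40 N, if the wrist force passes 120 N, or if a joint passes its speed limit or range.

## Working session

There is one attempt and no reset: what is moved stays moved. The work goes in short steps, Python scripts to look and compute and a tool call to move; the robot and the scene stay as the last step left them, time stands still between calls to the robot, and variables do not carry over. Pictures are saved under pics/ and viewed, at most 10 in all, crops included, and the job is handed in when it is done.

Besides the shell and the picture viewer there is one more tool, called after ">>>" by a JSON object that holds its "op" and its "data". carry_out: Moves the arm, as the interface text tells. Its arguments: {"type":"object","properties":{"moves":{"type":"array"},"gripper":{"type":"number"},"grip_force":{"type":"number"}},"required":["moves"]}

```bash
mkdir -p pics; ls; cat > h.py <<'E'
import numpy as np, cv2
from bench import ctrl
def cap(n,f=None):
    c=ctrl.capture(n); c={k:(np.array(v)) for k,v in c.items()}
    if f: np.savez(f,**c)
    return c
def w(c,u,v,z=None):
    K=c["K"];V=c["view"];R=V[:3,:3];t=V[:3,3]
    o=-R.T@t; d=R.T@np.linalg.inv(K)@np.array([u,v,1.])
    s=c["range_z"][int(round(v)),int(round(u))] if z is None else (z-o[2])/d[2]
    return o+s*d
def px(c,p):
    q=c["K"]@(c["view"][:3,:3]@np.array(p,float)+c["view"][:3,3]); return q[:2]/q[2]
E
python3 - <<'E'
from h import *
for n in("top","scene"):
    c=cap(n,n+".npz"); cv2.imwrite(f"pics/{n}.png",c["image"][:,:,::-1]); print(n,-c["view"][:3,:3].T@c["view"][:3,3])
s=ctrl.sense();print(s)
E
```

```text
pics
top [ 411.23291699   48.55630832 1445.35521107]
scene [-516.06179731 -504.15103741  724.09241026]
{'t': 0.1, 'joints': array([-8.87567175e+01,  9.10911587e+00,  9.15611761e+01, -7.82045563e-04,
        7.94227558e+01, -1.20396916e+01]), 'qd': array([ 0.02536026, -0.1325611 , -0.10291974,  0.05244192, -0.04675651,
       -0.03927526]), 'joint_torque': array([-6.89020108e-04, -3.86504388e+01, -3.22960460e+01,  7.03751924e-02,
        3.39319592e-02, -4.57236945e-05]), 'eef_pos': array([ 132.05600108, -559.02970429,  183.3497205 ]), 'orientation': array([-1.79908839e+02, -1.86571360e-02,  1.32831034e+01]), 'wrist_force': array([-0.25610642, -0.14182201, -0.89961031]), 'wrist_torque': array([ 0.02707182, -0.02207633,  0.02449893]), 'grasp_force': 0.0, 'grip_width': 91.76697785378934}
```

View pics/top.png

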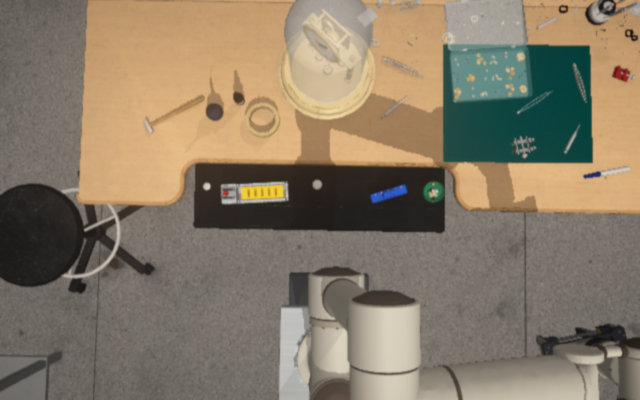

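View pics/scene.png

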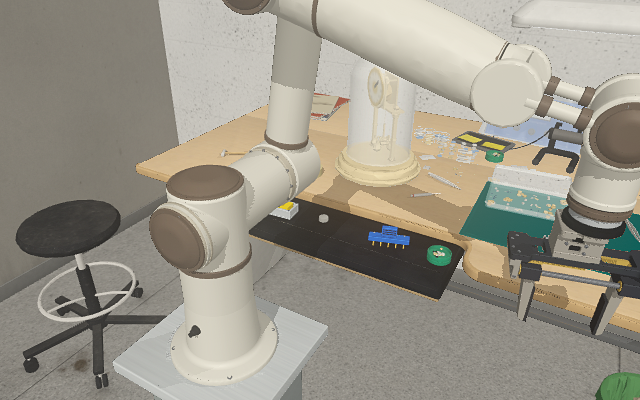

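The top picture shows the socket at about (254,192), bolt end to the left (+y). The comb is at (389,193), the green pot at (433,191), and the small pots at (207,186) and (317,184). I'll enlarge the socket and the comb.

```bash
python3 - <<'E'
from h import *
c=np.load("top.npz"); im=c["image"][:,:,::-1]
a=cv2.resize(im[177:207,215:295],None,fx=10,fy=10,interpolation=cv2.INTER_CUBIC)
b=cv2.resize(im[178:208,365:445],None,fx=10,fy=10,interpolation=cv2.INTER_CUBIC)
cv2.imwrite("pics/crop1.png",np.vstack([a,b[:300]]))
print(c["K"]); 
for u,v in [(265,192),(390,189),(317,184),(207,186)]: print(w(c,u,v))
hsv=cv2.cvtColor(im,cv2.COLOR_BGR2HSV)
for n,lo,hi,z in[("blue",(105,120,60),(125,255,255),30),("yel",(22,130,120),(34,255,255),32)]:
    m=cv2.inRange(hsv,lo,hi); m[:170]=0;m[215:]=0; m[:,:215]=0;m[:,450:]=0
    ys,xs=np.nonzero(m); P=np.array([w(c,x,y,z) for x,y in zip(xs,ys)])[:,:2].astype(np.float32)
    print(n,len(P),P.mean(0),cv2.minAreaRect(P))
E
```

```text
[[480.52349185   0.         317.50987068]
 [  0.         480.52349185 192.83002748]
 [  0.           0.           1.        ]]
[490.81246139 209.10719371  30.2575976 ]
[ 506.27675706 -159.46023319   30.15158007]
[518.32895715  56.1942697   15.37331389]
[507.38253047 387.54545105   1.94656029]
blue 367 [ 492.22275 -154.38087] ((492.9249572753906, -154.74832153320312), (30.48251724243164, 111.4207763671875), 17.72475242614746)
yel 529 [490.89435 217.82265] ((490.79522705078125, 218.03831481933594), (36.8608512878418, 124.76171875), 4.210122108459473)
```

View pics/crop1.png

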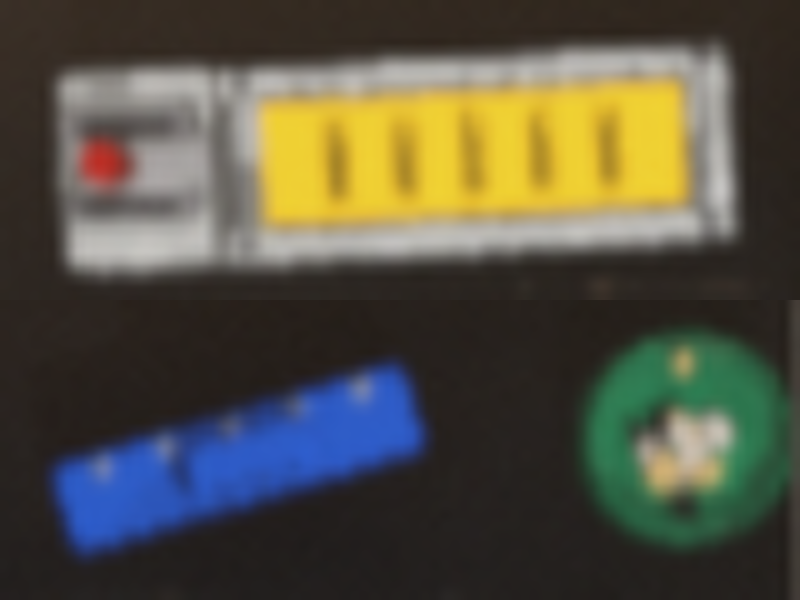

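Comb yaw is about 17° and socket yaw about 4°, with the bolt toward +y. I'll refine both with the depth data.

```bash
python3 - <<'E'
from h import *
c=np.load("top.npz")
def cloud(u0,u1,v0,v1):
    return np.array([np.r_[w(c,u,v),u,v] for v in range(v0,v1) for u in range(u0,u1)])
np.set_printoptions(precision=1,suppress=True,linewidth=200)
P=cloud(362,415,178,208)
for lo,hi in((20,36),(50,64)):
    q=P[(P[:,2]>lo)&(P[:,2]<hi)];print(lo,len(q),q[:,:3].mean(0),cv2.minAreaRect(q[:,:2].astype(np.float32)))
P=cloud(215,295,177,207)
for lo,hi in((29,36),(24,36),(44,60),(70,86)):
    q=P[(P[:,2]>lo)&(P[:,2]<hi)];print(lo,len(q),q[:,:3].mean(0) if len(q) else 0,cv2.minAreaRect(q[:,:2].astype(np.float32)) if len(q) else 0)
# slot positions from dark columns in yellow
im=c["image"].astype(float); print([ (u, im[188:198,u,0].mean().round()) for u in range(240,286)])
s=cap("top")
# scene comb
c=np.load("scene.npz"); im=c["image"][:,:,::-1]
cv2.imwrite("pics/crop2.png",cv2.resize(im[215:265,350:430],None,fx=8,fy=8,interpolation=cv2.INTER_CUBIC))
E
```

```text
20 246 [ 493.8 -153.7   28.6] ((494.2566223144531, -154.5915069580078), (25.749252319335938, 107.16468048095703), 17.717859268188477)
50 68 [ 494.4 -154.7   56.7] ((494.4538269042969, -155.0989532470703), (14.332880020141602, 38.87667465209961), 16.87790298461914)
29 393 [492.5 219.2  31.7] ((490.79852294921875, 238.7526397705078), (54.740699768066406, 191.01695251464844), 4.790625095367432)
24 693 [492.2 218.6  29.6] ((490.6519470214844, 238.6563262939453), (56.23233413696289, 190.6022491455078), 4.177850723266602)
44 248 [485.  312.8  50.5] ((485.0677795410156, 313.68218994140625), (53.53050994873047, 44.311683654785156), 2.368736982345581)
70 14 [484.6 318.3  79.4] ((484.4500427246094, 319.1921081542969), (8.98138427734375, 7.923943996429443), 2.6159353256225586)
[(240, np.float64(176.0)), (241, np.float64(218.0)), (242, np.float64(236.0)), (243, np.float64(239.0)), (244, np.float64(239.0)), (245, np.float64(239.0)), (246, np.float64(236.0)), (247, np.float64(222.0)), (248, np.float64(192.0)), (249, np.float64(208.0)), (250, np.float64(234.0)), (251, np.float64(238.0)), (252, np.f
[... 173 characters left out ...]
259, np.float64(238.0)), (260, np.float64(233.0)), (261, np.float64(206.0)), (262, np.float64(201.0)), (263, np.float64(222.0)), (264, np.float64(236.0)), (265, np.float64(238.0)), (266, np.float64(237.0)), (267, np.float64(231.0)), (268, np.float64(202.0)), (269, np.float64(204.0)), (270, np.float64(227.0)), (271, np.float64(236.0)), (272, np.float64(237.0)), (273, np.float64(235.0)), (274, np.float64(225.0)), (275, np.float64(195.0)), (276, np.float64(202.0)), (277, np.float64(229.0)), (278, np.float64(235.0)), (279, np.float64(234.0)), (280, np.float64(234.0)), (281, np.float64(234.0)), (282, np.float64(228.0)), (283, np.float64(192.0)), (284, np.float64(150.0)), (285, np.float64(145.0))]
```

View pics/crop2.png

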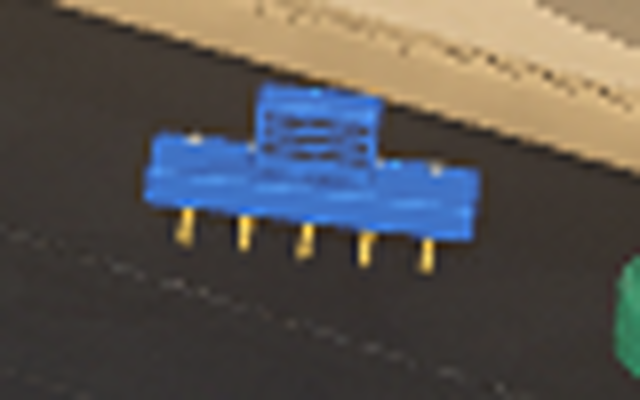

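The comb is upright, at about (494.3, -155) with yaw about 17.3°. The strip centre is at about (490.8, 218) with yaw 4.2°. I'll move above the comb.

>>> {"op": "carry_out", "data": {"moves": [4.0,4.5,0,0.18,4.0,4.5,0,0.18,4.0,4.5,0,0.18,4.0,4.5,0,0.18,4.0,4.5,0,0.18,4.0,4.5,0,0.18,4.0,4.5,0,0.18,4.0,4.5,0,0.18], "gripper": -1}}

```text
t: 1.15
eef_pos: [453.0, -197.9, 184.1]
orientation: [180.0, 0.0, 96.1]
wrist_force: [0.1, -1.3, -0.5]
grip_width: 92.3
grasp_force: 0.0
```

>>> {"op": "carry_out", "data": {"moves": [4.22,4.46,-2,0.18,0,0,-4.0,0.021,0,0,-1.42,0,0,0,0,0,0,0,0,0], "gripper": -0.2}}

```text
t: 1.78
eef_pos: [493.6, -157.7, 112.2]
orientation: [179.9, 0.1, 107.2]
wrist_force: [0.8, -0.5, 0.2]
grip_width: 55.6
grasp_force: 0.0
```

>>> {"op": "carry_out", "data": {"moves": [0,0,-4.0,0,0,0,0,0,0,0,0,0]}}

```text
t: 2.15
eef_pos: [493.8, -157.3, 72.4]
orientation: [179.9, 0.1, 107.3]
wrist_force: [0.2, 0.5, 1.0]
grip_width: 55.3
grasp_force: 0.0
```

```bash
python3 - <<'E'
from h import *
c=cap("scene","s2.npz"); t=cap("top","t2.npz")
a=cv2.resize(c["image"][150:275,320:480,::-1],None,fx=4.5,fy=4.5,interpolation=cv2.INTER_CUBIC)
cv2.imwrite("pics/p2.png",a)
s=ctrl.sense();print(s["eef_pos"],s["orientation"],s["qd"])
E
```

```text
[ 494.20938827 -157.36783376   72.70967452] [1.79869838e+02 1.44925386e-01 1.07286054e+02] [ 0.20986028  0.12881898  0.30597493  0.11787489 -0.22964287 -0.08022922]
```

View pics/p2.png

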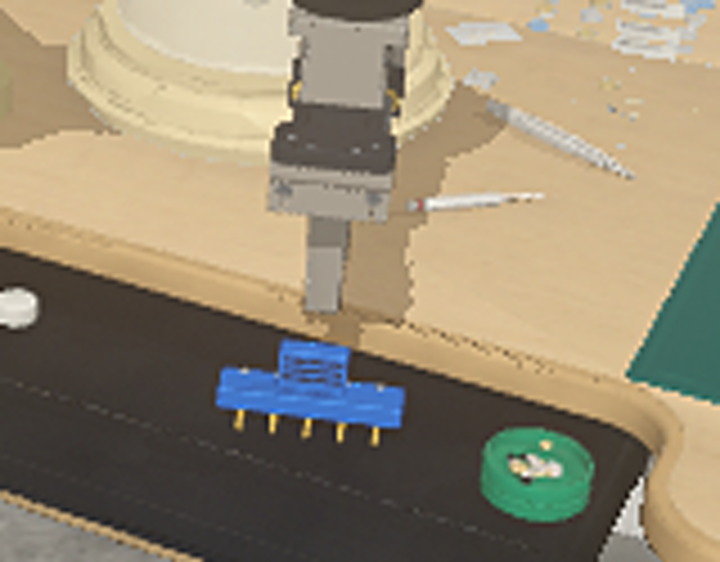

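The fingers straddle the tab at picture (315,345). I'll descend and grip.

>>> {"op": "carry_out", "data": {"moves": [0,0.2,-2.0,0,0,0,-1.85,0,0,0,0,0]}}

```text
t: 2.62
eef_pos: [492.5, -154.2, 32.1]
orientation: [-180.0, -0.1, 107.3]
wrist_force: [-0.2, -0.2, -0.4]
grip_width: 55.0
grasp_force: 0.0
```

>>> {"op": "carry_out", "data": {"moves": [0,0,0,0,0,0,0,0,0,0,0,0,0,0,0,0,0,0,0,0], "gripper": 1, "grip_force": 35}}

```text
t: 3.25
eef_pos: [492.9, -154.4, 32.2]
orientation: [180.0, 0.0, 107.3]
wrist_force: [-0.2, 0.6, 0.8]
grip_width: 7.2
grasp_force: 0.0
```

```bash
python3 - <<'E'
from h import *
c=cap("scene","s3.npz"); t=cap("top","t3.npz")
a=cv2.resize(c["image"][150:275,320:480,::-1],None,fx=4,fy=4,interpolation=cv2.INTER_CUBIC)
cv2.imwrite("pics/p3.png",a)
s=ctrl.sense();print(s["eef_pos"],s["grip_width"],s["grasp_force"],s["t"])
E
```

```text
[ 492.88196937 -154.41320747   32.11430427] 0.7664540189768883 0.0 3.35
```

View pics/p3.png

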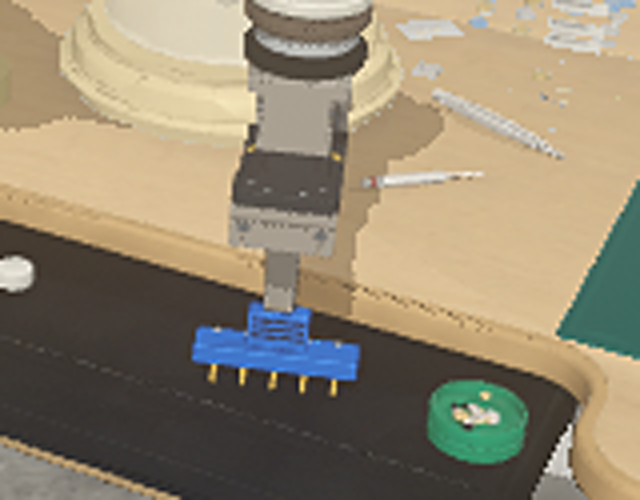

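```bash
python3 - <<'E'
from h import *
np.set_printoptions(precision=1,suppress=True,linewidth=200)
c=dict(np.load("s3.npz")); t=dict(np.load("t3.npz"))
for v in range(205,248,2): print(v,w(c,390,v),c["image"][v,390])
for p in([492.9,-154.4,32.1],[492.9,-154.4,58],[494.3,-155,58],[494.3,-155,30]): print(p,px(c,p),px(t,p))
print(ctrl.grip_depth)
# robot-side check: gripper in top view cloud
P=np.array([w(t,u,v) for v in range(170,225) for u in range(355,425)])
for lo,hi in((20,36),(50,64),(64,110),(110,140)):
    q=P[(P[:,2]>lo)&(P[:,2]<hi)]
    if len(q): print(lo,len(q),q.mean(0),cv2.minAreaRect(q[:,:2].astype(np.float32)))
E
```

```text
205 [ 406.9 -182.   172.2] [149 140 128]
207 [ 413.  -180.4  163.2] [169 160 146]
209 [ 410.  -181.9  159.7] [168 159 145]
211 [ 408.9 -182.7  155. ] [169 160 146]
213 [ 473.7 -160.8  109.4] [128 121 108]
215 [ 476.4 -160.3  102. ] [130 122 110]
217 [ 476.  -161.    96.4] [130 122 110]
219 [ 473.1 -162.5   92.4] [130 122 110]
221 [ 472.2 -163.4   87.1] [127 119 107]
223 [ 476.4 -162.5   78.6] [163 154 142]
225 [ 474.2 -163.8   74.1] [161 153 141]
227 [ 481.9 -161.7   63.1] [155 142 123]
229 [ 486.7 -160.5   53.8] [ 69 122 211]
231 [ 485.  -161.7   49. ] [ 70 126 218]
233 [ 486.6 -161.7   41.8] [ 70 126 217]
235 [ 488.3 -161.7   34.5] [ 69 123 208]
237 [ 488.5 -162.2   28.2] [ 61  86 148]
239 [ 480.3 -165.5   27.8] [ 69 128 212]
241 [ 481.6 -165.6   20.7] [ 65 118 203]
243 [ 506.6 -157.7   -3.2] [53 46 46]
245 [ 500.9 -160.2   -5.5] [56 51 49]
247 [ 489.2 -164.8   -3.4] [55 50 47]
[492.9, -154.4, 32.1] [388.  234.2] [388.3 193.5]
[492.9, -154.4, 58] [388.8 225.9] [389.6 193. ]
[494.3, -155, 58] [389.2 225.7] [389.8 192.5]
[494.3, -155, 30] [388.4 234.6] [388.4 193. ]
-18.700000000000003
20 22 [ 486.1 -114.    27.8] ((485.2699890136719, -123.47109985351562), (44.9173469543457, 15.566085815429688), 86.54029846191406)
50 2 [ 488.4 -143.    54.5] ((488.44183349609375, -143.00820922851562), (3.6706912517547607, 0.0), 138.97068786621094)
```

```bash
python3 - <<'E'
from h import *
np.set_printoptions(precision=1,suppress=True,linewidth=200)
c=dict(np.load("s2.npz")); 
for v in list(range(188,224,2)): print(v,w(c,392,v),c["image"][v,392])
d=dict(np.load("s3.npz"))
for v in range(222,232): print(v,[tuple(w(d,u,v).round(0)) for u in (386,390,394)],d["image"][v,390])
s=ctrl.sense();print(s["wrist_force"],s["eef_pos"],s["joints"],s["joint_torque"])
E
```

```text
188 [ 404.8 -183.5  218.7] [176 166 151]
190 [ 405.2 -183.8  213.4] [151 141 129]
192 [ 409.1 -183.   206.1] [171 162 148]
194 [ 414.1 -181.7  198.1] [169 159 145]
196 [ 408.3 -184.2  196.3] [169 160 146]
198 [ 448.9 -170.7  167.7] [141 132 119]
200 [ 448.2 -171.4  162.6] [133 124 111]
202 [ 449.9 -171.3  156.2] [133 125 112]
204 [ 450.3 -171.7  150.5] [130 121 108]
206 [ 450.1 -172.3  145.1] [165 156 143]
208 [ 449.  -173.2  140.2] [164 155 142]
210 [ 453.5 -172.1  131.9] [164 156 142]
212 [ 457.4 -171.3  124. ] [163 155 141]
214 [ 458.6 -171.5  117.6] [163 154 141]
216 [ 452.4 -174.1  115.7] [163 154 141]
218 [ 458.1 -172.7  106.5] [164 157 144]
220 [ 570.9 -134.9   28.6] [151 124  87]
222 [ 574.3 -134.3   20. ] [198 166 119]
222 [(np.float64(471.0), np.float64(-153.0), np.float64(82.0)), (np.float64(477.0), np.float64(-162.0), np.float64(81.0)), (np.float64(576.0), np.float64(-140.0), np.float64(21.0))] [165 157 144]
223 [(np.float64(474.0), np.float64(-153.0), np.float64(77.0)), (np.float64(476.0), np.float64(-162.0), np.float64(79.0)), (np.float64(578.0), np.float64(-139.0), np.
[... 1008 characters left out ...]
229 [(np.float64(484.0), np.float64(-151.0), np.float64(52.0)), (np.float64(487.0), np.float64(-161.0), np.float64(54.0)), (np.float64(488.0), np.float64(-171.0), np.float64(57.0))] [ 69 122 211]
230 [(np.float64(483.0), np.float64(-151.0), np.float64(50.0)), (np.float64(485.0), np.float64(-162.0), np.float64(52.0)), (np.float64(489.0), np.float64(-171.0), np.float64(53.0))] [69 66 75]
231 [(np.float64(481.0), np.float64(-152.0), np.float64(48.0)), (np.float64(485.0), np.float64(-162.0), np.float64(49.0)), (np.float64(488.0), np.float64(-171.0), np.float64(50.0))] [ 70 126 218]
[ 0.7 -0.7 -0.2] [ 492.9 -154.4   32.1] [-30.8  10.6 108.3  -0.   61.1 -48.1] [  0.  -35.1 -27.7   0.    0.1   0. ]
```

The finger tips are seen at true z of about 65 in this picture and about 104 in the previous one, while the TCP reads 32 and 72. So the gripper is about 30 mm higher than its reported pose, and the fingers shut on nothing above the tab. I'll reopen and go lower, checking the force.

>>> {"op": "carry_out", "data": {"moves": [0,0,0,0,0,0,0,0,0,0,0,0,0,0,0,0], "gripper": -0.2}}

```text
t: 3.85
eef_pos: [492.9, -154.4, 32.1]
orientation: [-180.0, -0.0, 107.3]
wrist_force: [0.1, 0.0, 0.4]
grip_width: 39.3
grasp_force: 0.0
```

>>> {"op": "carry_out", "data": {"moves": [0,0,-1.0,0,0,0,-0.8,0,0,0,-0.4,0,0,0,0,0]}}

```text
t: 4.35
eef_pos: [492.5, -154.2, 9.5]
orientation: [-180.0, -0.1, 107.3]
wrist_force: [-1.6, -0.4, -0.0]
grip_width: 55.4
grasp_force: 0.0
```

```bash
python3 - <<'E'
from h import *
np.set_printoptions(precision=1,suppress=True,linewidth=200)
c=cap("scene","s4.npz"); s=ctrl.sense(); print(s["eef_pos"],s["wrist_force"],s["grip_width"])
for v in range(208,246,2): print(v,[w(c,u,v) for u in (386,391)],c["image"][v,390])
E
```

```text
[ 492.8 -154.4   10. ] [-0.6 -0.3 -1.6] 55.02565755514349
208 [array([ 402.1, -174.6,  164.3]), array([ 401.1, -187.2,  168.5])] [85 80 75]
210 [array([ 399.3, -176.1,  160.6]), array([ 404.1, -186.6,  161.4])] [80 74 71]
212 [array([ 400.2, -176.2,  154.7]), array([ 403.5, -187.3,  156.4])] [172 163 148]
214 [array([ 407.2, -174.2,  145. ]), array([ 409.6, -185.7,  147.3])] [125 117 105]
216 [array([ 409.6, -173.8,  138.1]), array([ 411.5, -185.5,  140.7])] [167 159 145]
218 [array([ 406.4, -175.4,  134.6]), array([ 409.4, -186.8,  136.6])] [167 158 144]
220 [array([ 407. , -175.6,  128.7]), array([ 409.7, -187.2,  131. ])] [170 161 147]
222 [array([ 445.4, -162.5,   98.2]), array([ 448.6, -174.4,  100.3])] [128 121 109]
224 [array([ 449.4, -161.6,   89.9]), array([ 452.7, -173.5,   91.9])] [128 120 109]
226 [array([ 452. , -161.1,   82.4]), array([ 452.7, -174. ,   86.1])] [165 157 144]
228 [array([ 448.8, -162.8,   78.6]), array([ 451.7, -174.9,   81. ])] [162 154 141]
230 [array([ 450.9, -162.6,   71.4]), array([ 452.8, -175.1,   74.5])] [162 153 141]
232 [array([ 446.3, -164.7,   68.6]), array([ 456.6, -174.3,   66.1])] [162 154 142]
234 [array([ 452.7, -163. ,   58.4]), array([ 453.9, -175.8,   62. ])] [163 154 142]
236 [array([ 450.3, -164.3,   54.1]), array([ 458.2, -174.9,   53.1])] [162 154 141]
238 [array([ 451.7, -164.3,   47.1]), array([ 456.1, -176.1,   48.6])] [166 157 143]
240 [array([ 477. , -156. ,   23.3]), array([ 479.3, -168.8,   26.4])] [ 79  93 121]
242 [array([ 477. , -156.5,   17.1]), array([ 483.2, -168.1,   17.5])] [ 59  97 172]
244 [array([ 498.9, -149.4,   -4.8]), array([ 505.9, -161. ,   -4.9])] [51 45 41]
```

>>> {"op": "carry_out", "data": {"moves": [0,0,-0.5,0,0,0,-0.3,0,0,0,0,0]}}

```text
t: 4.78
eef_pos: [492.7, -154.3, 1.8]
orientation: [-180.0, -0.0, 107.3]
wrist_force: [-0.2, -0.4, -0.6]
grip_width: 55.5
grasp_force: 0.0
```

>>> {"op": "carry_out", "data": {"moves": [0,0,0,0,0,0,0,0,0,0,0,0,0,0,0,0,0,0,0,0,0,0,0,0], "gripper": 1, "grip_force": 35}}

```text
t: 5.52
eef_pos: [492.9, -154.4, 2.1]
orientation: [-180.0, -0.0, 107.3]
wrist_force: [-0.0, 0.5, -0.1]
grip_width: 14.0
grasp_force: 35.0
```

Gripped: 14.0 mm at 35 N, with reported z 2.1 when the tips are on the table. Now I'll lift and carry it over to the socket.

>>> {"op": "carry_out", "data": {"moves": [0,0,2.5,0,0,2.0,3.5,-0.03,0,5.0,0,-0.05,0,6.0,0,-0.05,0,6.0,0,-0.05,-0.1,6.0,0,-0.05,-0.1,6.0,0,0,0,5.0,0,0]}}

```text
t: 6.52
eef_pos: [490.3, 207.8, 62.0]
orientation: [-180.0, -0.0, 94.2]
wrist_force: [0.8, -0.4, -0.3]
grip_width: 13.5
grasp_force: 35.0
```

>>> {"op": "carry_out", "data": {"moves": [0,1.2,-1.0,0,0,0,0,0,0,0,0,0]}}

```text
t: 6.9
eef_pos: [490.9, 216.2, 51.9]
orientation: [-180.0, 0.0, 94.0]
wrist_force: [0.6, -0.3, -0.6]
grip_width: 13.4
grasp_force: 35.0
```

```bash
python3 - <<'E'
from h import *
np.set_printoptions(precision=1,suppress=True,linewidth=200)
s=ctrl.sense(); print(s["eef_pos"],s["orientation"],s["wrist_force"],s["grip_width"])
c=cap("scene","s5.npz"); t=cap("top","t5.npz")
print(px(c,[490,218,40]))
a=cv2.resize(t["image"][170:215,220:300,::-1],None,fx=8,fy=8,interpolation=cv2.INTER_CUBIC)
u,v=px(c,[490,218,40]).astype(int)
b=cv2.resize(c["image"][max(v-22,0):v+23,u-40:u+40,::-1],None,fx=8,fy=8,interpolation=cv2.INTER_CUBIC)
print(u,v)
if b.shape[1]<a.shape[1]: b=cv2.copyMakeBorder(b,0,0,0,a.shape[1]-b.shape[1],0)
cv2.imwrite("pics/p5.png",cv2.resize(np.vstack([a,b[:,:a.shape[1]]]),None,fx=.83,fy=.83))
E
```

```text
[490.9 216.2  51.9] [-180.    0.   94.] [ 0.6 -0.3 -0.6] 13.374217563761059
[271.3 197.4]
271 197
```

View pics/p5.png

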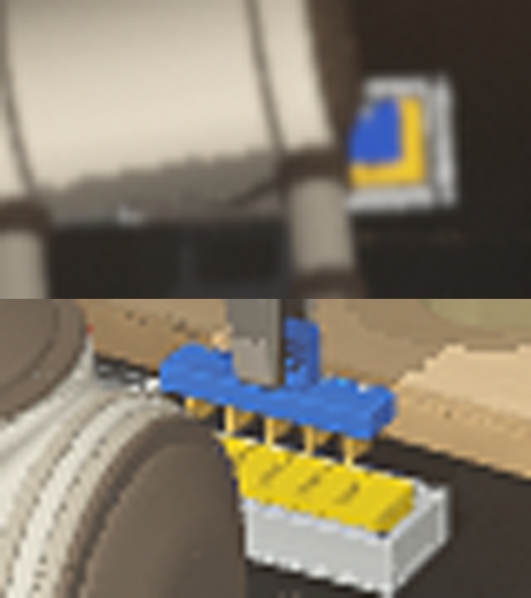

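The top view shows the -y end of the blue body inside the end of the yellow strip. The scene view shows the blades hovering over the slots. Next I'll measure the offset from those end edges.

```bash
python3 - <<'E'
from h import *
np.set_printoptions(precision=2,suppress=True,linewidth=200)
t=dict(np.load("t5.npz")); im=t["image"].astype(float); s=ctrl.sense()
for v in range(182,201): print(v,[tuple(int(x) for x in im[v,u]) for u in range(274,288)])
E
```

```text
182 [(81, 73, 66), (115, 111, 108), (145, 142, 138), (152, 150, 146), (152, 150, 146), (156, 154, 151), (154, 152, 148), (152, 150, 146), (150, 148, 144), (145, 142, 139), (116, 112, 110), (107, 103, 100), (125, 122, 119), (91, 88, 83)]
183 [(92, 85, 78), (135, 131, 127), (167, 165, 162), (172, 171, 168), (165, 164, 160), (176, 173, 170), (180, 177, 172), (176, 173, 167), (167, 163, 157), (169, 167, 162), (149, 146, 143), (144, 141, 139), (160, 159, 156), (118, 115, 111)]
184 [(87, 81, 75), (118, 116, 114), (139, 139, 141), (138, 138, 145), (128, 129, 139), (148, 145, 148), (172, 160, 138), (175, 161, 129), (165, 151, 121), (161, 155, 142), (156, 154, 148), (161, 159, 155), (176, 174, 171), (137, 135, 131)]
185 [(87, 82, 81), (106, 108, 116), (99, 109, 137), (88, 100, 151), (83, 98, 159), (121, 121, 160), (185, 159, 109), (208, 176, 79), (199, 168, 80), (166, 151, 115), (159, 156, 147), (161, 159, 155), (173, 172, 167), (140, 138, 134)]
186 [(103, 103, 114), (114, 122, 145), (85, 106, 167), (62, 93, 179), (61, 93, 186), (100, 112, 178), (182, 155, 109), (226, 188, 59), (223, 186, 64)
[... 2663 characters left out ...]
 167, 139), (179, 168, 144), (178, 167, 143), (179, 169, 146), (177, 169, 148), (171, 164, 147), (174, 167, 152), (177, 171, 157), (175, 170, 159), (156, 154, 149), (126, 124, 122), (139, 138, 136), (156, 154, 152)]
199 [(179, 175, 168), (182, 179, 173), (184, 181, 176), (182, 180, 174), (182, 179, 174), (183, 181, 177), (182, 180, 177), (180, 178, 175), (180, 179, 175), (181, 181, 177), (169, 168, 164), (131, 129, 127), (130, 129, 127), (151, 151, 148)]
200 [(176, 174, 170), (173, 171, 168), (174, 172, 169), (171, 169, 166), (167, 165, 162), (168, 166, 163), (167, 166, 163), (154, 152, 150), (147, 146, 144), (148, 147, 143), (142, 140, 137), (109, 107, 105), (103, 100, 99), (115, 113, 110)]
```

```bash
python3 - <<'E'
from h import *
np.set_printoptions(precision=2,suppress=True,linewidth=200)
t=dict(np.load("t5.npz")); a=np.deg2rad(4.2); ex=np.array([np.cos(a),np.sin(a)]); ey=np.array([-np.sin(a),np.cos(a)])
f=lambda u,v,z:w(t,u,v,z)[:2]
s=ctrl.sense()["eef_pos"][:2]
print("tcp x,y in socket-aligned",s@ex,s@ey)
print("comb x",f(278,184.4,79.8)@ex-13, f(278,193.75,65.8)@ex+13,"y",f(279.77,190,79.8)@ey+54)
c0=dict(np.load("top.npz")); im=c0["image"].astype(float)
print("strip x",f(281,197.4,32)@ex+18,"y",f(283.1,190,32)@ey+62)
# initial picture: strip edges via blue channel along several rows; slots
B=im[:,:,2]; R=im[:,:,0]
L=[];Rr=[]
for v in range(188,197):
    for (rng,out) in((range(236,246),L),(range(279,289),Rr)):
        p=[B[v,u] for u in rng]; h=(max(p)+min(p))/2
        for i in range(len(p)-1):
            if (p[i]-h)*(p[i+1]-h)<0: out.append(w(c0,rng[i]+(h-p[i])/(p[i+1]-p[i]),v,32)[:2]@ey);break
print("ends",np.mean(L),np.mean(Rr),(np.mean(L)+np.mean(Rr))/2,np.mean(L)-np.mean(Rr))
sl=[]
for u0 in(248.3,255,261.7,268.5,275.4):
    ws=[]
    for v in range(189,196):
        us=np.arange(int(u0)-3,int(u0)+5); d=np.clip(236-R[v,us],0,None); 
        ws.append(w(c0,(us*d).sum()/d.sum(),v,32)[:2]@ey)
    sl.append(np.mean(ws))
print("slots",np.array(sl),np.mean(sl))
# socket outer x & knob
E
```

```text
tcp x,y in socket-aligned 505.81505283140126 179.6934084625424
comb x 508.23592031594535 508.41326925495355 y 178.90435861108347
strip x 504.17444175387465 y 180.832974086292
ends 249.68551982363994 117.07381582449483 183.37966782406738 132.6117039991451
slots [222.   201.92 182.   161.97 141.86] 181.94990674531047
```

By the top image the comb should move about -3.5 mm in socket x and +2.6 mm in y. I'll do that, then descend gently to feel the strip.

>>> {"op": "carry_out", "data": {"moves": [-0.37,0.24,-0.7,0.003,0,0,-0.6,0,0,0,-0.2,0,0,0,0,0]}}

```text
t: 7.5
eef_pos: [487.1, 219.9, 36.9]
orientation: [-180.0, 0.0, 94.3]
wrist_force: [-0.7, 0.4, -2.1]
grip_width: 13.7
grasp_force: 35.0
```

>>> {"op": "carry_out", "data": {"moves": [0,0,-0.2,0,0,0,-0.2,0,0,0,-0.1,0,0,0,0,0]}}

```text
t: 8.0
eef_pos: [487.6, 220.0, 32.3]
orientation: [180.0, -0.0, 94.3]
wrist_force: [1.3, 0.8, -1.3]
grip_width: 13.4
grasp_force: 35.0
```

>>> {"op": "carry_out", "data": {"moves": [0,0,-0.1,0,0,0,-0.1,0,0,0,0,0]}}

```text
t: 8.38
eef_pos: [487.9, 219.9, 30.4]
orientation: [179.9, 0.0, 94.3]
wrist_force: [2.6, -0.2, 0.8]
grip_width: 14.0
grasp_force: 35.0
```

Probably in the slots: no vertical force, and slight side contact toward +x. I'll ease +x and go on down.

>>> {"op": "carry_out", "data": {"moves": [0.1,0,0,0,0,0,-0.15,0,0,0,-0.15,0,0,0,0,0]}}

```text
t: 8.88
eef_pos: [488.0, 219.9, 26.8]
orientation: [-180.0, 0.0, 94.3]
wrist_force: [2.1, -0.1, -1.9]
grip_width: 13.7
grasp_force: 35.0
```

>>> {"op": "carry_out", "data": {"moves": [0.05,0,-0.2,0,0,0,-0.2,0,0,0,-0.2,0,0,0,0,0]}}

```text
t: 9.38
eef_pos: [488.3, 219.9, 20.7]
orientation: [-179.9, 0.0, 94.3]
wrist_force: [-0.2, -0.9, -1.3]
grip_width: 13.7
grasp_force: 35.0
```

>>> {"op": "carry_out", "data": {"moves": [0,0,-0.1,0,0,0,-0.1,0,0,0,0,0]}}

```text
t: 9.75
eef_pos: [488.7, 219.9, 19.1]
orientation: [-180.0, 0.0, 94.3]
wrist_force: [0.6, -0.6, -1.3]
grip_width: 13.9
grasp_force: 35.0
```

>>> {"op": "carry_out", "data": {"moves": [0,0,-0.1,0,0,0,0,0]}}

```text
t: 10.0
eef_pos: [488.8, 220.0, 18.2]
orientation: [180.0, -0.0, 94.3]
wrist_force: [0.9, -0.3, -0.6]
grip_width: 13.6
grasp_force: 35.0
```

>>> {"op": "carry_out", "data": {"moves": [0,0,-0.1,0,0,0,0,0]}}

```text
t: 10.25
eef_pos: [488.9, 220.0, 17.5]
orientation: [180.0, 0.0, 94.3]
wrist_force: [-1.9, -0.9, 3.7]
grip_width: 13.8
grasp_force: 35.0
```

Contact at the expected height: 3.7 N at z 17.5. I'll press a touch more to make sure it is home.

>>> {"op": "carry_out", "data": {"moves": [0,0,-0.1,0,0,0,0,0]}}

```text
t: 10.5
eef_pos: [488.9, 220.0, 16.4]
orientation: [180.0, -0.0, 94.3]
wrist_force: [-1.9, -2.4, 5.1]
grip_width: 13.6
grasp_force: 35.0
```

>>> {"op": "carry_out", "data": {"moves": [0,0,-0.05,0,0,0,0,0]}}

```text
t: 10.75
eef_pos: [488.9, 220.0, 16.0]
orientation: [180.0, 0.0, 94.3]
wrist_force: [-2.2, -0.7, 5.7]
grip_width: 14.1
grasp_force: 35.0
```

Home on the sprung strip. I'll relax, release and rise.

>>> {"op": "carry_out", "data": {"moves": [0,0,0.13,0,0,0,0,0]}}

```text
t: 11.0
eef_pos: [488.9, 220.0, 17.1]
orientation: [180.0, -0.0, 94.3]
wrist_force: [-0.8, -1.0, 3.6]
grip_width: 13.9
grasp_force: 35.0
```

>>> {"op": "carry_out", "data": {"moves": [0,0,0,0,0,0,0,0,0,0,0,0,0,0,0,0], "gripper": -0.2}}

```text
t: 11.5
eef_pos: [488.7, 220.0, 16.8]
orientation: [-180.0, -0.0, 94.3]
wrist_force: [-0.3, -0.2, -0.2]
grip_width: 51.5
grasp_force: 0.0
```

>>> {"op": "carry_out", "data": {"moves": [0,0,1.5,0,0,0,3.0,0,-0.2,3.0,0,0,-0.3,3.5,0,0,-0.2,3.35,0,0,0,0,0,0]}}

```text
t: 12.25
eef_pos: [481.9, 320.3, 63.1]
orientation: [179.9, -0.0, 94.5]
wrist_force: [0.1, -0.4, -0.8]
grip_width: 55.2
grasp_force: 0.0
```

```bash
python3 - <<'E'
from h import *
np.set_printoptions(precision=1,suppress=True,linewidth=200)
s=ctrl.sense(); print(s["eef_pos"],s["orientation"],s["wrist_force"],s["grip_width"])
c=cap("scene","s6.npz"); t=cap("top","t6.npz")
a=cv2.resize(t["image"][160:220,215:295,::-1],None,fx=7,fy=7,interpolation=cv2.INTER_CUBIC)
b=cv2.resize(c["image"][140:230,200:320,::-1],None,fx=4.66,fy=4.66,interpolation=cv2.INTER_CUBIC)
b=cv2.resize(b,(560,420))
cv2.imwrite("pics/p6.png",cv2.resize(np.vstack([a,b]),None,fx=.7,fy=.7))
E
```

```text
[481.9 320.3  63.1] [179.9  -0.   94.5] [ 0.1 -0.4 -0.8] 55.22756468591347
```

View pics/p6.png

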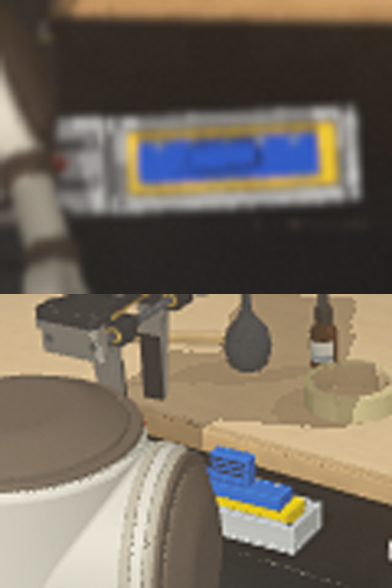

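The comb body lies flat and centred on the yellow strip, with the gripper above the knob. I'll descend round the knob.

>>> {"op": "carry_out", "data": {"moves": [0,-0.15,-1.5,0,0,0,-1.2,0,0,0,-0.6,0,0,0,-0.3,0,0,0,0,0]}}

```text
t: 12.98
eef_pos: [481.7, 316.9, 25.8]
orientation: [-180.0, 0.0, 94.3]
wrist_force: [-0.1, 0.1, 0.4]
grip_width: 54.8
grasp_force: 0.0
```

>>> {"op": "carry_out", "data": {"moves": [0,0,0,0,0,0,0,0,0,0,0,0,0,0,0,0,0,0,0,0,0,0,0,0], "gripper": 1, "grip_force": 15}}

```text
t: 13.72
eef_pos: [482.5, 317.0, 26.1]
orientation: [179.9, -0.0, 94.3]
wrist_force: [4.0, 1.3, -2.6]
grip_width: 11.8
grasp_force: 15.0
```

Knob gripped (11.8 mm). I'll slide it in stages.

>>> {"op": "carry_out", "data": {"moves": [0.13,-0.4,0,0,0.03,-0.4,0,0,0.03,-0.4,0,0,0.03,-0.4,0,0,0,0,0,0]}}

```text
t: 14.35
eef_pos: [483.8, 300.3, 26.0]
orientation: [-180.0, 0.0, 94.3]
wrist_force: [-0.3, -0.1, 2.5]
grip_width: 11.7
grasp_force: 15.0
```

>>> {"op": "carry_out", "data": {"moves": [0.03,-0.4,0,0,0.03,-0.4,0,0,0.03,-0.4,0,0,0.02,-0.3,0,0,0,0,0,0]}}

```text
t: 14.98
eef_pos: [484.9, 285.4, 26.0]
orientation: [-180.0, 0.0, 94.3]
wrist_force: [-2.3, -0.2, 3.1]
grip_width: 11.2
grasp_force: 15.0
```

>>> {"op": "carry_out", "data": {"moves": [0.01,-0.2,0,0,0,0,0,0]}}

```text
t: 15.22
eef_pos: [484.9, 285.3, 26.0]
orientation: [180.0, -0.1, 94.3]
wrist_force: [-2.6, 5.9, 2.3]
grip_width: 11.3
grasp_force: 15.0
```

>>> {"op": "carry_out", "data": {"moves": [0.01,-0.15,0,0,0,0,0,0]}}

```text
t: 15.48
eef_pos: [484.9, 285.3, 26.1]
orientation: [180.0, -0.3, 94.3]
wrist_force: [-2.6, 11.9, 0.3]
grip_width: 11.3
grasp_force: 15.0
```

Firm stop at 12 N after about 32 mm. I'll release, rise, clear away and verify.

>>> {"op": "carry_out", "data": {"moves": [0,0.25,0,0,0,0,0,0]}}

```text
t: 15.72
eef_pos: [484.9, 285.3, 26.0]
orientation: [-180.0, -0.0, 94.3]
wrist_force: [-4.6, 4.2, 4.7]
grip_width: 11.1
grasp_force: 15.0
```

>>> {"op": "carry_out", "data": {"moves": [0,0,0,0,0,0,0,0,0,0,0,0,0,0,0,0], "gripper": -0.2}}

```text
t: 16.23
eef_pos: [485.3, 284.7, 25.9]
orientation: [180.0, 0.0, 94.3]
wrist_force: [0.7, -0.3, 0.5]
grip_width: 49.2
grasp_force: 0.0
```

>>> {"op": "carry_out", "data": {"moves": [0,0,2.0,0,0,0,5.0,0,0,-3.0,5.0,0,0,-6.0,0,0,0,-6.0,0,0,0,-6.0,0,0,0,-6.0,0,0,0,-6.0,0,0]}}

```text
t: 17.23
eef_pos: [485.0, -47.1, 146.2]
orientation: [180.0, 0.0, 94.3]
wrist_force: [1.3, 0.8, -0.5]
grip_width: 55.2
grasp_force: 0.0
```

>>> {"op": "carry_out", "data": {"moves": [0,-6.0,0,0,0,-6.0,0,0,0,-4.0,0,0,0,0,0,0]}}

```text
t: 17.73
eef_pos: [484.9, -207.6, 145.9]
orientation: [180.0, 0.0, 94.1]
wrist_force: [-1.3, 0.2, -1.1]
grip_width: 55.0
grasp_force: 0.0
```

```bash
python3 - <<'E'
from h import *
np.set_printoptions(precision=1,suppress=True,linewidth=200)
s=ctrl.sense(); print(s["eef_pos"],s["wrist_force"],s["t"])
a=np.deg2rad(4.2); ey=np.array([-np.sin(a),np.cos(a)])
t=cap("top","t7.npz"); c0=dict(np.load("top.npz"))
cv2.imwrite("pics/p7.png",cv2.resize(t["image"][177:207,215:295,::-1],None,fx=10,fy=10,interpolation=cv2.INTER_CUBIC))
for c in(c0,t):
    hsv=cv2.cvtColor(c["image"],cv2.COLOR_RGB2HSV); im=c["image"].astype(float)
    m=np.clip(im[:,:,0]-1.5*im[:,:,1],0,None); m[:180]=0;m[205:]=0;m[:,:215]=0;m[:,295:]=0
    ys,xs=np.nonzero(m>30); k=m[ys,xs]; p=w(c,(xs*k).sum()/k.sum(),(ys*k).sum()/k.sum(),78); print("knob",p,p[:2]@ey)
P=np.array([w(t,u,v) for v in range(180,205) for u in range(236,290)])
for lo,hi in((41,51),(68,80)):
    q=P[(P[:,2]>lo)&(P[:,2]<hi)]; print(lo,len(q),q.mean(0),np.median(q[:,2]))
E
```

```text
[ 484.9 -207.6  145.9] [-1.3  0.2 -1.1] 17.725
knob [484.1 318.3  78. ] 282.01704620547264
knob [486.  286.6  78. ] 250.24933448988108
41 221 [490.2 217.9  45.5] 45.232623052959525
68 69 [490.6 224.3  73.3] 72.93021371197347
```

View pics/p7.png

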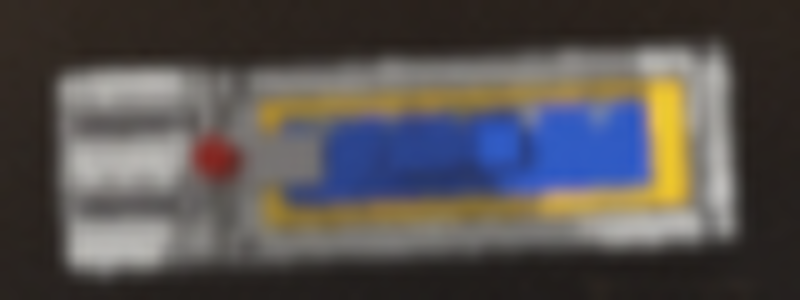

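Knob travel reads 31.8 mm against the 33 mm specified, so I'll check the tip and the socket ends more exactly.

```bash
python3 - <<'E'
from h import *
np.set_printoptions(precision=1,suppress=True,linewidth=250)
a=np.deg2rad(4.2); ey=np.array([-np.sin(a),np.cos(a)])
t=dict(np.load("t7.npz")); c0=dict(np.load("top.npz"))
g=t["image"].astype(float)
for v in(191,192,193): print(v,[tuple(g[v,u].astype(int)) for u in range(243,251)])
print("end -y",[ (v,g[v,284:292,1].astype(int)) for v in(186,190,194)])
print("end +y t",[ (v,g[v,218:226,1].astype(int)) for v in(188,193,198)])
print("tip z54 per u", [(u,w(t,u,192,54)[:2]@ey) for u in(246.5,247,247.5,248)])
print("-y end z28",[(u,w(t,u,190,28)[:2]@ey) for u in(287.5,288,288.5,289)])
print("+y end z54?",[(u,w(t,u,193,50)[:2]@ey) for u in(220.5,221,221.5)])
for n,c in(("before",c0),("after",t)):
    im=c["image"].astype(int)
    print(n); 
    for v in range(189,197): print(v,[im[v,u,0]-im[v,u,1] for u in (range(219,232) if n=="before" else range(230,243))])
E
```

```text
191 [(np.int64(116), np.int64(113), np.int64(114)), (np.int64(115), np.int64(113), np.int64(114)), (np.int64(115), np.int64(113), np.int64(115)), (np.int64(107), np.int64(107), np.int64(113)), (np.int64(75), np.int64(83), np.int64(115)), (np.int64(50), np.int64(70), np.int64(132)), (np.int64(44), np.int64(68), np.int64(140)), (np.int64(44), np.int64(68), np.int64(141))]
192 [(np.int64(118), np.int64(115), np.int64(114)), (np.int64(118), np.int64(114), np.int64(114)), (np.int64(117), np.int64(114), np.int64(114)), (np.int64(108), np.int64(107), np.int64(113)), (np.int64(71), np.int64(79), np.int64(113)), (np.int64(47), np.int64(68), np.int64(133)), (np.int64(44), np.int64(69), np.int64(142)), (np.int64(44), np.int64(69), np.int64(141))]
193 [(np.int64(119), np.int64(115), np.int64(115)), (np.int64(118), np.int64(114), np.int64(114)), (np.int64(117), np.int64(115), np.int64(114)), (np.int64(108), np.int64(108), np.int64(113)), (np.int64(72), np.int64(81), np.int64(115)), (np.int64(48), np.int64(69), np.int64(133)), (np.int64(43), np.int64(68), np.int64(140)), (np.int64(43), np.int64(67
[... 3039 characters left out ...]
), np.int64(2), np.int64(3), np.int64(10), np.int64(44), np.int64(75), np.int64(84), np.int64(73), np.int64(45), np.int64(20), np.int64(7), np.int64(3), np.int64(3)]
194 [np.int64(1), np.int64(1), np.int64(3), np.int64(6), np.int64(23), np.int64(43), np.int64(53), np.int64(47), np.int64(30), np.int64(12), np.int64(5), np.int64(4), np.int64(4)]
195 [np.int64(1), np.int64(1), np.int64(2), np.int64(4), np.int64(8), np.int64(15), np.int64(20), np.int64(19), np.int64(12), np.int64(6), np.int64(5), np.int64(8), np.int64(10)]
196 [np.int64(3), np.int64(2), np.int64(2), np.int64(3), np.int64(4), np.int64(4), np.int64(5), np.int64(5), np.int64(4), np.int64(2), np.int64(5), np.int64(15), np.int64(19)]
```

Camera and arm both put the bolt about 1 mm short, so I'll give it a clean push with shut fingers from behind the knob.

>>> {"op": "carry_out", "data": {"moves": [0,6.0,0,0,0,6.0,0,0,0,6.0,0,0,0,6.0,0,0,0,6.0,0,0,0,6.0,0,0,0,6.0,0,0,0,6.0,0,0], "gripper": 1}}

```text
t: 18.77
eef_pos: [483.7, 278.2, 146.1]
orientation: [180.0, -0.0, 94.4]
wrist_force: [1.5, 0.5, 0.2]
grip_width: 0.6
grasp_force: 0.0
```

>>> {"op": "carry_out", "data": {"moves": [-0.1,4.0,-3.0,0,0,0,0,0,0,0,0,0]}}

```text
t: 19.15
eef_pos: [483.6, 315.2, 116.3]
orientation: [180.0, 0.0, 94.4]
wrist_force: [-0.2, 0.1, -0.0]
grip_width: 0.4
grasp_force: 0.0
```

>>> {"op": "carry_out", "data": {"moves": [0,0,-4.0,0,0,0,-3.0,0,0,0,-1.5,0,0,0,-0.4,0,0,0,0,0]}}

```text
t: 19.77
eef_pos: [485.2, 315.0, 28.2]
orientation: [179.9, -0.0, 94.3]
wrist_force: [0.2, -0.5, 0.7]
grip_width: 0.9
grasp_force: 0.0
```

>>> {"op": "carry_out", "data": {"moves": [0.03,-0.5,0,0,0.03,-0.4,0,0,0.02,-0.3,0,0,0,0,0,0]}}

```text
t: 20.27
eef_pos: [485.4, 303.6, 27.5]
orientation: [179.9, -0.1, 94.3]
wrist_force: [-0.2, 2.7, 1.5]
grip_width: 0.5
grasp_force: 1.8
```

>>> {"op": "carry_out", "data": {"moves": [0.01,-0.2,0,0,0,0,0,0]}}

```text
t: 20.52
eef_pos: [485.4, 303.4, 27.6]
orientation: [179.9, -0.3, 94.3]
wrist_force: [0.0, 9.6, 0.4]
grip_width: 0.4
grasp_force: 4.9
```

>>> {"op": "carry_out", "data": {"moves": [0.01,-0.2,0,0,0,0,0,0]}}

```text
t: 20.78
eef_pos: [485.4, 303.3, 27.7]
orientation: [179.9, -0.5, 94.3]
wrist_force: [-0.4, 15.7, -0.9]
grip_width: 0.5
grasp_force: 8.1
```

A stiff stop: it does not move at 16 N, so the bolt is fully closed. I'll back off, clear away and hand in.

>>> {"op": "carry_out", "data": {"moves": [0,1.0,0,0,0,0.6,0,0,0,0,3.0,0,0,0,5.0,0,0,0,4.0,0,0,0,0,0,0,0,0,0]}}

```text
t: 21.65
eef_pos: [484.6, 314.4, 145.8]
orientation: [-179.9, 0.1, 94.3]
wrist_force: [0.2, -0.1, -0.2]
grip_width: 1.0
grasp_force: 0.0
```

```bash
python3 - <<'E'
from h import *
s=ctrl.sense(); print(s["eef_pos"],s["wrist_force"],s["t"]); print(ctrl.hand_in())
E
```

```text
[484.63838212 314.44641289 145.84225033] [ 0.18416324 -0.06039205 -0.15323888] 21.65
the job is handed in; nothing more can be done
None
```

The comb is seated in its slots with 6 N at most, the bolt is closed to a hard stop over its end (camera and arm read 31.8 mm of travel against the nominal 33 mm), and I handed the job in at 21.7 s with the robot clear; no verdict came back.

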